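# Turn the fish-food carousel until the red canister faces the arrow

## Robot

A 6-joint arm with a two-finger parallel gripper is mounted at the origin on the work surface. World frame = base frame: x ahead of the robot, y to its left, z up, the work surface at z = 0. Lengths are in m, angles in degrees, forces in N, time in s.
With the tool pointing down it reaches from about 0.3 to 0.75 m from the base axis. Payload 8.5 kg.
Tool frame: the origin (TCP) lies at the very end of the fingers, on their centre line; the grasp point (between the pads) lies 19 mm behind it; x points along the fingers, y is the direction in which the jaws open and shut, and the axes are right-handed (so a half turn about x gives the same grasp; the last joint's range is limited). The gripper opens to 85 mm and grips with 20 to 120 N. Pads are 22 mm wide; open, the fingers measure 114 mm over their backs; the gripper's body (76 mm by 85 mm) begins 54 mm behind the grasp point. The pads swing forward as they close: fully open they stand 13 mm farther back than shut.
Start: joints at [-77.252, 21.807, 74.336, -0, 83.858, -12.336], TCP at [0.233, -0.498, 0.231] pointing down, gripper open.
Joint ranges: [-178.18, 178.18], [-50.72, 133.34], [12.68, 142.11], [-81.47, 261.47], [9.98, 163.14], [-165.26, 165.26]. Speed limits (degrees/s): [136.94, 136.94, 180, 180, 180, 180].

## Interface

Orientations are given as a 3x3 rotation matrix whose columns are the frame's x, y, z axes.
In Python, from rig import sensors, cams, env gives the robot as it stands.
- The arm moves only by the shell command python3 -m crank 'ROWS' [FORCE]. ROWS is a JSON object of lists of equal length, an entry for each row: "hand": the closure in counts, from 0 (fully open) to 255 (shut); "translation": the shift along the tool's x, y, z in m, a list of three; "dr": the turn, a rotation vector about the tool's x, y, z in rad, a list of three. A call has 1 to 5 rows; each row is the pose to reach, as a shift and turn from the pose commanded when the call began, along the tool's axes at that moment; what a row does not reach only later rows make up. A row lasts 1/10 s, in which the tool goes at most 50 mm and 8.59 degrees, less where a joint would pass 70% of its speed; a pose out of reach is approached as far as the arm can. A call with a gripper value outside its range is refused whole. The fingers move at their own pace and stop on an object; FORCE is the grip in N (left out, the last holds). Time passes only in rows, so rows that repeat a pose let the fingers close. It gives the time, the measured TCP pose, the force and the opening at its end, in the units of the state.
- sensors.observe(): the state, without advancing time (a new reading comes with each control period).
- cams.get_image(name): name is "scene" or "side" or "wrist"; returns (picture, depth): 480x640x3 uint8, blue, green, red; 480x640 float32, m along the optical axis (not along the pixel's ray), 0 where there is no reading.
- cams.calibration(name): a dict with "vertical_fov" (degrees; the focal length in pixels is half the picture's height over the tangent of half this angle, whatever the lens; pixels are square), "cx", "cy" (the principal point, pixels), "extrinsics" (4x4, takes a point from camera to world coordinates). Camera axes: x right, y down, z forward; pixel columns grow to the right and rows downward; lengths in m; the calibration is good to about 2 mm. A picture is of the moment at which its call begins: read the wrist's pose just before it. calibration takes no time and is no camera call; for the wrist camera it gives the pose at the moment of the call.
- env.close_job(): hands the job in, once; it reports no verdict.
The state is a dict: "time_s": time; "q": joint angles; "qvel": joint speeds; "joint_efforts": joint torques, N m; "position": TCP position; "tool_rot": TCP orientation; "ft_force": force on the tool from outside, world axes, zero at the start; "wrist_torque": the same for the moment, N m; "grip_width": finger opening in m.
Only numpy, scipy, OpenCV 4.12 (cv2) and the standard library are available. Lean on these libraries where they do the work, as an engineer would, in place of code of your own. Each camera call takes 0.05 s, during which the arm holds its last target. There are 200 camera calls.

## Task

Push the carousel round gently by its rim (the blue knobs are there for the fingertips to push against) until the red food canister stands squarely in front of the yellow arrow on the carousel's foot, and leave it at rest there. Do not touch, lift or tip any of the four canisters, and leave everything else on the ledge where it is.

Things in the scene. Friction and masses are not known exactly. Their poses are not given: they have to be found in the camera images.
- foot: Fixed grey foot under the carousel. Origin on the turning axis at ledge height, z up. Its -x axis points from the turning axis to the front, along a flat grey tongue (50 mm wide, reaching 220 mm from the axis) that bears the yellow arrow. It stands somewhere else and is turned a little differently each time.
- arrow (a point): Tip of the yellow arrow on the foot's tongue, 165 mm from the turning axis, 12 mm above the ledge. The arrow points at the turning axis.
- carousel (a joint): Angle of the carousel about its vertical axis in rad, 0 at the start of every episode, growing counter-clockwise seen from above; no end stops. It turns with light friction, about 1 N at a knob, and stops almost at once where it is left.
- disc_top (a point): Centre of the carousel's upper face, on the turning axis, 28 mm above the ledge. The carousel is a white disc 304 mm across. Four pockets (grey rings 6 mm high, 66 mm across outside) lie 90 degrees apart, centred 75 mm from the axis. A steel hub 24 mm across rises to 48 mm in the middle.
- knob (a point): Top centre of one of the eight blue rim knobs: upright round studs 18 mm across, 45 degrees apart, 140 mm from the axis, reaching from 28 to 52 mm above the ledge. Each pocket's direction from the axis falls midway between two knobs (22.5 degrees to either side).
- red_canister: Closed red food canister, upright cylinder 50 mm across and 55 mm tall, about 0.12 kg, loose in one of the four pockets of the carousel; this one must come to the front. Origin at the centre of its underside, z up.
- green_canister: Closed green food canister, upright cylinder 50 mm across and 50 mm tall, about 0.12 kg, loose in one of the four pockets of the carousel (small white disc on its lid). Origin at the centre of its underside, z up.
- yellow_canister: Closed yellow food canister, upright cylinder 50 mm across and 50 mm tall, about 0.12 kg, loose in one of the four pockets of the carousel (small white disc on its lid). Origin at the centre of its underside, z up.
- grey_canister: Closed grey food canister, upright cylinder 50 mm across and 50 mm tall, about 0.12 kg, loose in one of the four pockets of the carousel (small black disc on its lid). Origin at the centre of its underside, z up.
- glass_cup: Open clear glass cup, 72 mm across and 85 mm tall, loose on the ledge to the left of the carousel, with a fixed clear acrylic drawer box (70 mm tall) farther back; leave both alone. Origin under its centre.
- conditioner: Blue bottle 56 mm across, 120 mm tall, loose on the ledge to the right of the carousel; leave it alone. Origin under its centre.
- spoon: Measuring spoon 150 mm long lying on the ledge to the right, loose; leave it alone.
Things that resemble listed ones, but are neither listed nor needed, are in the scene too. Of the things that look like the red_canister, the smallest one is meant.

How it is judged:
By the outcome, as a careful person would: the job done as asked, in the order asked, and still so for the second after the job is handed in, with the robot touching nothing.
It also fails if it takes over 64 s, if anything falls off the work surface, if the arm or the gripper's body presses on something with over 40 N, if the wrist force passes 120 N, or if a joint passes its speed limit or range.

## Working session

There is one attempt and no reset: what is moved stays moved. The work goes in short steps, Python scripts to look and compute and a shell command to move; the robot and the scene stay as the last step left them, time stands still between calls to the robot, and variables do not carry over. Pictures are saved under pics/ and viewed, about 8 in all and at most 12, crops included, and the job is handed in when it is done.

```bash
mkdir -p pics; cat > h.py <<'E'
import numpy as np,cv2
from rig import sensors,cams,env
def snap(n,f):
    im,d=cams.get_image(n); cv2.imwrite(f'pics/{f}.png',im); np.savez(f'pics/{f}.npz',im=im,d=d,**{k:np.array(v) for k,v in cams.calibration(n).items()})
def ld(f): return np.load(f'pics/{f}.npz')
def ray(c,u,v):
    f=240/np.tan(np.radians(c['vertical_fov'])/2); E=c['extrinsics']
    return E[:3,3],E[:3,:3]@np.array([(u-c['cx'])/f,(v-c['cy'])/f,1])
def atz(c,u,v,z):
    o,r=ray(c,u,v); return o+r*(z-o[2])/r[2]
def dep(c,u,v):
    o,r=ray(c,u,v); return o+r*np.median(c['d'][v-1:v+2,u-1:u+2])
def pix(c,p):
    f=240/np.tan(np.radians(c['vertical_fov'])/2); E=c['extrinsics']; q=E[:3,:3].T@(np.array(p)-E[:3,3]); return q[:2]/q[2]*f+[float(c['cx']),float(c['cy'])]
E
python3 - <<'E'
from h import *
snap('scene','s0');snap('side','d0')
s=sensors.observe();print(s['position'],s['tool_rot'],s['time_s'],s['grip_width'])
for n in('scene','side','wrist'):print(cams.calibration(n))
E
```

```text
[ 0.23311681 -0.49784335  0.2307671 ] [[-2.78297757e-04  4.23944350e-01 -9.05688197e-01]
 [ 1.33799151e-03 -9.05687264e-01 -4.23944324e-01]
 [-9.99999066e-01 -1.32978587e-03 -3.15183205e-04]] 0.1 0.08538992460244202
{'vertical_fov': 56.82327601686932, 'cx': 326.36809164783915, 'cy': 240.235712408333, 'extrinsics': array([[ 0.7595755 ,  0.47052466, -0.44905635,  1.05955257],
       [ 0.65009294, -0.5273513 ,  0.5470647 , -0.62467368],
       [ 0.02059698, -0.7074653 , -0.70644788,  0.89126945],
       [ 0.        ,  0.        ,  0.        ,  1.        ]])}
{'vertical_fov': 42.84218450485219, 'cx': 318.87808640945684, 'cy': 227.2777095756214, 'extrinsics': array([[-0.96473166, -0.17836987,  0.19358981,  0.28232633],
       [-0.2628866 ,  0.61500115, -0.74341389,  1.0983507 ],
       [ 0.01354468, -0.76808709, -0.64020213,  1.00010444],
       [ 0.        ,  0.        ,  0.        ,  1.        ]])}
{'vertical_fov': 63.532699773522246, 'cx': 314.5633359835251, 'cy': 243.63854952788347, 'extrinsics': array([[ 0.42443559, -0.86306987, -0.27379706,  0.3022796 ],
       [-0.90545746, -0.40493386, -0.12718237, -0.46585735],
       [-0.00110243,  0.30189232, -0.95334139,  0.3729766 ],
       [ 0.        ,  0.        ,  0.        ,  1.        ]])}
```

View pics/s0.png

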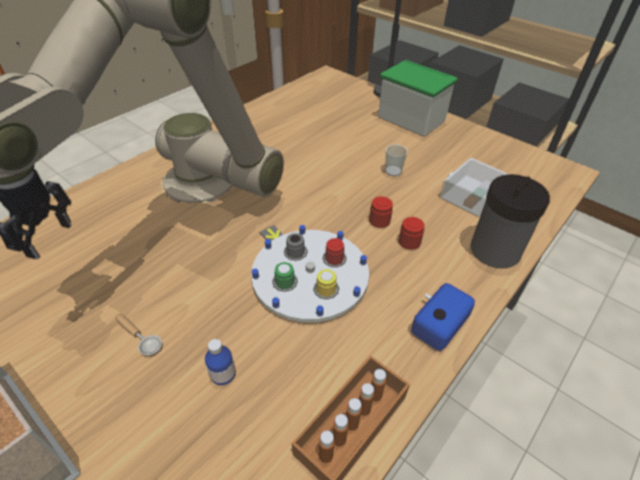

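View pics/d0.png

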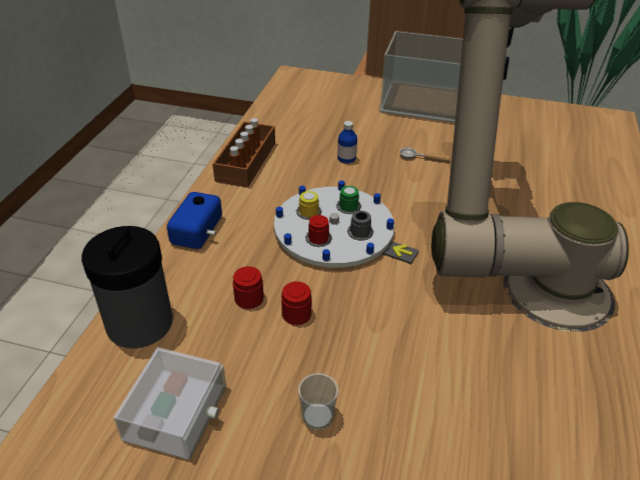

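The carousel hub is at scene (310,267), with red at (335,250), grey at (295,244), green at (285,274) and yellow at (327,281). The arrow is near (271,234). In the side view the hub is at (334,218), red at (318,229) and the arrow at (402,251). Two larger red look-alikes stand beside the carousel on the ledge. Next I'll enlarge crops to measure.

```bash
python3 - <<'E'
from h import *
a=ld('s0')['im'][205:325,235:385]; b=ld('d0')['im'][165:285,265:430]
cv2.imwrite('pics/c0.png',np.vstack([cv2.resize(a,(0,0),fx=5,fy=5,interpolation=2)[:, :750]])) 
cv2.imwrite('pics/c1.png',cv2.resize(b,None,fx=4.8,fy=4.8,interpolation=2))
for f in('s0','d0'):
    c=ld(f);hsv=cv2.cvtColor(c['im'],cv2.COLOR_BGR2HSV)
    m=cv2.inRange(hsv,(110,120,60),(130,255,255));n,_,st,ce=cv2.connectedComponentsWithStats(m)
    for i in range(1,n):
        if 15<st[i,4]<150:
            print(f,ce[i].round(1),st[i,4],atz(c,*ce[i],.040).round(4))
E
```

```text
s0 [301.8 228.7] 22 [0.4378 0.0234 0.04  ]
s0 [339.8 233.8] 17 [0.5297 0.0785 0.04  ]
s0 [267.6 242.7] 25 [ 0.4065 -0.078   0.04  ]
s0 [363.1 258.4] 23 [0.6339 0.0473 0.04  ]
s0 [254.7 272.6] 28 [ 0.4587 -0.1734  0.04  ]
s0 [356.7 290.1] 27 [ 0.6861 -0.0473  0.04  ]
s0 [275.1 301.2] 32 [ 0.561  -0.2028  0.04  ]
s0 [319.4 309.5] 34 [ 0.656  -0.1513  0.04  ]
d0 [346.2 160.2] 39 [ 0.5763 -0.3238  0.04  ]
d0 [340.7 184. ] 33 [ 0.5642 -0.2077  0.04  ]
d0 [301.7 188.5] 31 [ 0.6585 -0.1586  0.04  ]
d0 [376.6 197.9] 50 [ 0.4596 -0.174   0.04  ]
d0 [279.2 211.5] 55 [ 0.6854 -0.0488  0.04  ]
d0 [389.8 223.3] 58 [ 0.4079 -0.0804  0.04  ]
d0 [287.2 238.1] 58 [0.6351 0.0437 0.04  ]
d0 [369.9 247.8] 65 [0.437  0.0227 0.04  ]
d0 [325.7 254.4] 69 [0.5314 0.0742 0.04  ]
```

View pics/c0.png

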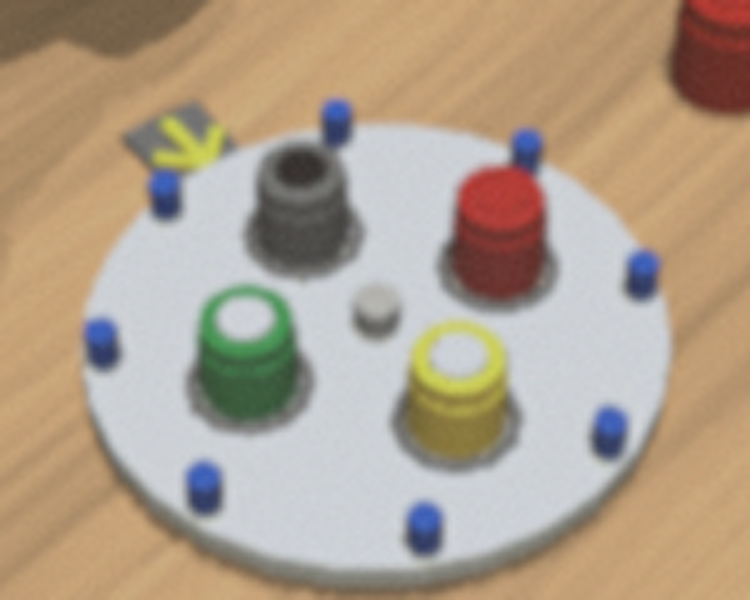

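View pics/c1.png

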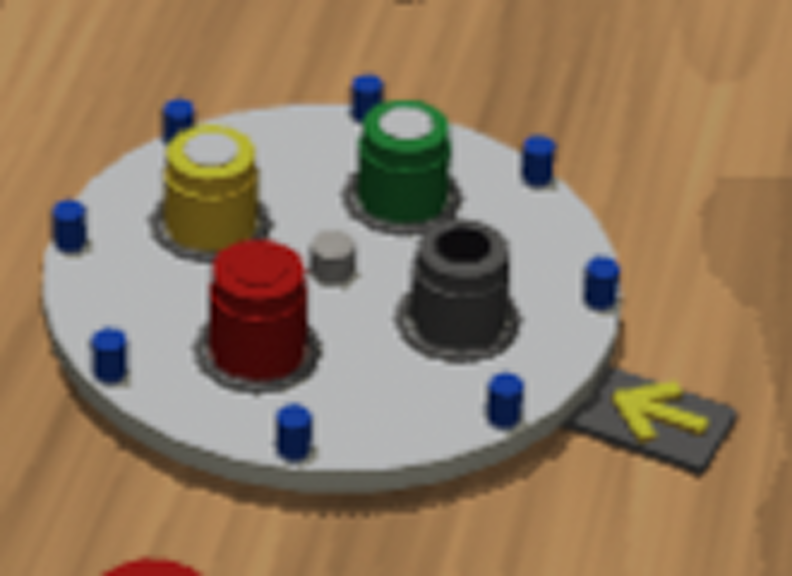

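```bash
cat >> h.py <<'E'
from scipy.optimize import least_squares
def knobs(c):
    hsv=cv2.cvtColor(c['im'],cv2.COLOR_BGR2HSV)
    n,_,st,ce=cv2.connectedComponentsWithStats(cv2.inRange(hsv,(110,120,60),(130,255,255)))
    P=np.array([atz(c,*ce[i],.040)[:2] for i in range(1,n) if 12<st[i,4]<150])
    return P[abs(np.hypot(*(P-[.546,-.064]).T)-.14)<.02]
def fit(P,g=(.546,-.064),fixed=False):
    best=None
    for a in(0,.26,.52):
        def r(x):
            d=P-x[:2]; th=np.arctan2(d[:,1],d[:,0]); e=(th-x[2]+np.pi/8)%(np.pi/4)-np.pi/8
            return np.r_[np.hypot(*d.T)-.14,.14*e]
        s=least_squares(r,[*g,a]); 
        if best is None or s.cost<best.cost:best=s
    return best.x, np.sqrt(best.cost*2/len(P))
E
python3 - <<'E'
from h import *
for f,pts in(('s0',[((277,239),.012),((268,230.2),.012),((273,225),.012),((260,232.6),.012)]),('d0',[((392.5,248.3),.012),((411.9,253.5),.012),((418.3,250.8),.012),((411.5,262.9),.012)])):
    c=ld(f);x,e=fit(knobs(c));print(f,x[:2].round(4),'knob deg',np.degrees(x[2])%45,e)
    for p,z in pts:
        w=atz(c,*p,z)[:2];d=w-x[:2];print(w.round(4),np.hypot(*d).round(4),np.degrees(np.arctan2(d[1],d[0])).round(2))
    for n,p,z in (('red',(335,240.8) if f=='s0' else (318.5,219.5),.055+.034),):
        for z in(.083,.089):
            w=atz(c,*p,z)[:2];d=w-x[:2];print(n,np.hypot(*d).round(4),np.degrees(np.arctan2(d[1],d[0])).round(2))
E
```

```text
s0 [ 0.5462 -0.063 ] knob deg 6.376471418216693 0.0013058896606645484
[ 0.3941 -0.0323] 0.1552 168.59
[ 0.3497 -0.0241] 0.2004 168.81
[0.3447 0.0007] 0.2113 162.45
[ 0.3399 -0.0461] 0.207 175.32
red 0.0794 77.28
red 0.0757 73.77
d0 [ 0.5474 -0.0661] knob deg 6.243384858059789 0.002476794492660837
[ 0.3884 -0.0219] 0.165 164.48
[ 0.3401 -0.0163] 0.2132 166.5
[ 0.3266 -0.0303] 0.2236 170.8
[0.3361 0.0169] 0.227 158.57
red 0.0748 73.92
red 0.0812 76.58
```

```bash
python3 -m crank '{"hand":[0,0,0,0,0],"translation":[[-0.002,-0.02,-0.02],[-0.004,-0.05,-0.05],[-0.006,-0.08,-0.085],[-0.008,-0.11,-0.115],[-0.01,-0.14,-0.147]],"dr":[[0,0,0],[0,0,0],[0,0,0],[0,0,0],[0,0,0]]}' 
python3 -m crank '{"hand":[0,0,0,0,0],"translation":[[-0.002,-0.03,-0.033],[-0.004,-0.06,-0.065],[-0.006,-0.09,-0.095],[-0.008,-0.12,-0.125],[-0.01,-0.14,-0.147]],"dr":[[0,0,0],[0,0,0],[0,0,0],[0,0,0],[0,0,0]]}' 
python3 -m crank '{"hand":[165,165,165,165,165],"translation":[[0,-0.025,-0.025],[0,-0.05,-0.05],[0,-0.075,-0.078],[0,-0.095,-0.1],[0,-0.107,-0.113]],"dr":[[0.1,0,0],[0.22,0,0],[0.34,0,0],[0.46,0,0],[0.56,0,0]]}' 
python3 -m crank '{"hand":[165,165,165,165,165],"translation":[[0,0,0],[0,0,0],[0,0,0],[0,0,0],[0,0,0]],"dr":[[0.13,0,0],[0.26,0,0],[0.4,0,0],[0.553,0,0],[0.553,0,0]]}' 
python3 -m crank '{"hand":[165],"translation":[[0,0,0]],"dr":[[0,0,0]]}' 
python3 - <<'E'
from h import *
s=sensors.observe();print(s)
snap('wrist','w0')
E
```

```text
time_s: 0.6
position: [0.3071, -0.3072, 0.2411]
tool_rot: [[-0.0, 0.424, -0.906], [0.001, -0.906, -0.424], [-1.0, -0.001, -0.0]]
ft_force: [1.4, -0.8, -0.4]
grip_width: 0.0855
time_s: 1.1
position: [0.3808, -0.1175, 0.2514]
tool_rot: [[-0.0, 0.425, -0.905], [0.0, -0.905, -0.425], [-1.0, -0.0, -0.0]]
ft_force: [0.4, -1.1, -0.8]
grip_width: 0.0854
time_s: 1.6
position: [0.438, 0.0269, 0.2511]
tool_rot: [[-0.001, -0.125, -0.992], [0.0, -0.992, 0.125], [-1.0, -0.0, 0.001]]
ft_force: [-0.7, -0.0, -0.3]
grip_width: 0.0302
time_s: 2.1
position: [0.4376, 0.025, 0.2511]
tool_rot: [[-0.001, -0.626, -0.78], [0.0, -0.78, 0.626], [-1.0, 0.0, 0.001]]
ft_force: [-0.1, 0.1, -0.4]
grip_width: 0.0301
time_s: 2.2
position: [0.4376, 0.025, 0.2512]
tool_rot: [[-0.0, -0.622, -0.783], [0.0, -0.783, 0.622], [-1.0, 0.0, 0.0]]
ft_force: [-0.0, 0.0, -0.2]
grip_width: 0.0301
{'time_s': 2.2, 'q': array([-1.22836861e+01,  9.58362453e+00,  8.84521412e+01, -8.04156950e-05,
        8.19882648e+01,  1.16180951e+02]), 'qvel': array([-0.07033788,  0.0329915 , -0.17501131,  0.02838806, -0.00345451,
       -0.19982692]), 'joint_efforts': array([ 2.04716757e-02, -3.25259185e+01, -2.28052837e+01,  7.10391068e-04,
        1.63708173e-03,  2.14278158e-01]), 'position': array([0.43760009, 0.02497095, 0.25117667]), 'tool_rot': array([[-4.10104950e-04, -6.22031307e-01, -7.82992264e-01],
       [ 8.78726427e-05, -7.82992349e-01,  6.22031328e-01],
       [-9.99999912e-01,  1.86294527e-04,  3.75768573e-04]]), 'ft_force': array([-0.0320042 ,  0.04391048, -0.18191451]), 'wrist_torque': array([ 0.01288187, -0.03223927, -0.03759253]), 'grip_width': 0.03006534915924905}
```

View pics/w0.png

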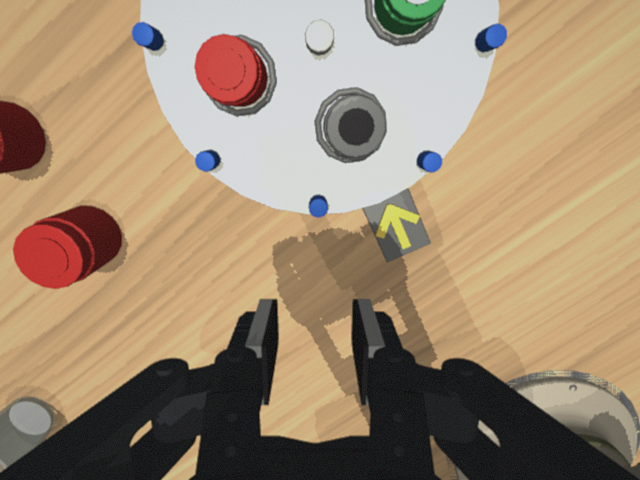

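The wrist view shows the knob ahead at (318,206) and the hub top at (320,33). The arrow tip is near (395,202) with its tail near (406,248), and the tongue end corners are (430,243) and (388,261). The tool is over the start knob. Now I'll compute the front direction.

```bash
python3 - <<'E'
from h import *
c=ld('w0');hsv=cv2.cvtColor(c['im'],cv2.COLOR_BGR2HSV)
n,_,st,ce=cv2.connectedComponentsWithStats(cv2.inRange(hsv,(110,120,60),(130,255,255)))
P=knobs(c);print(P.round(4));x,e=fit(P);print(x[:2],np.degrees(x[2])%45,e)
hub=atz(c,319.5,34,.048);print('hub',hub)
def pol(p,z):
    w=atz(c,*p,z)[:2];d=w-x[:2];return np.hypot(*d).round(4),np.degrees(np.arctan2(d[1],d[0])).round(2)
for p in((395,202),(406,248),(430,243),(388,261),(409,252)):print(p,pol(p,.012))
print('red lid',pol((230,70),.083),pol((230,70),.089))
m=cv2.inRange(hsv,(22,120,100),(35,255,255));m[:150]=0
v,u=np.nonzero(m);pc=np.c_[u,v].mean(0);print('arrow centroid',pc,len(u),pol(pc,.012))
W=np.array([atz(c,a,b,.012)[:2] for a,b in zip(u,v)]);ev,V=np.linalg.eigh(np.cov(W.T));print(ev,[np.degrees(np.arctan2(V[1,i],V[0,i]))%180 for i in(0,1)])
print(np.radians(np.arange(3.2,17,3.2)).round(4))
E
```

```text
Traceback (most recent call last):
  File "h.py", line 20, in knobs
    return P[abs(np.hypot(*(P-[.546,-.064]).T)-.14)<.02]
                            ~^~~~~~~~~~~~~
ValueError: operands could not be broadcast together with shapes (0,) (2,)
```

Knob blobs are larger in this view, so I'll widen the area filter.

```bash
sed -i 's/<150\]/<900]/' h.py; cat > m.py <<'E'
from h import *
import sys
def meas(f):
    c=ld(f);hsv=cv2.cvtColor(c['im'],cv2.COLOR_BGR2HSV)
    P=knobs(c);x,e=fit(P);print(f,len(P),x[:2].round(4),'knobs',(np.degrees(x[2])%45).round(2),'rms',e.round(4))
    def pol(p,z):
        w=atz(c,*p,z)[:2];d=w-x[:2];return np.hypot(*d).round(4),np.degrees(np.arctan2(d[1],d[0])).round(2)
    return c,hsv,pol
E
python3 - <<'E'
from m import *
c,hsv,pol=meas('w0')
for p in((395,202),(406,248),(430,243),(388,261),(409,252)):print(p,pol(p,.012))
print('red lid',pol((230,70),.083),pol((230,70),.089), 'hub',atz(c,319.5,34,.048))
m=cv2.inRange(hsv,(22,150,120),(35,255,255));m[:190]=0;m[270:]=0;m[:,:370]=0;m[:,435:]=0
v,u=np.nonzero(m);pc=np.c_[u,v].mean(0);print('arrow centroid',pc,len(u),pol(pc,.012))
print(np.radians(np.arange(3.2,17,3.2)).round(4))
E
```

```text
w0 5 [ 0.546  -0.0672] knobs 6.32 rms 0.0013
(395, 202) (np.float64(0.1618), np.float64(169.82))
(406, 248) (np.float64(0.2114), np.float64(167.06))
(430, 243) (np.float64(0.2184), np.float64(173.45))
(388, 261) (np.float64(0.2178), np.float64(161.19))
(409, 252) (np.float64(0.2169), np.float64(167.38))
red lid (np.float64(0.0722), np.float64(75.73)) (np.float64(0.0714), np.float64(76.63)) hub [ 0.54647286 -0.06790798  0.048     ]
arrow centroid [380.  232.6] 50 (np.float64(0.1854), np.float64(161.51))
[0.0559 0.1117 0.1676 0.2234 0.2793]
```

```bash
python3 -m crank '{"hand":[165,165,165,165,165],"translation":[[0.03,0.003,0.001],[0.07,0.003,0.001],[0.11,0.003,0.001],[0.14,0.003,0.001],[0.15,0.003,0.001]],"dr":[[0,0,0],[0,0,0],[0,0,0],[0,0,0],[0,0,0]]}' >/dev/null
python3 -m crank '{"hand":[165,165,165,165,165],"translation":[[0.02,0,0],[0.04,0,0],[0.055,0,0],[0.066,0,0],[0.066,0,0]],"dr":[[0,0,0],[0,0,0],[0,0,0],[0,0,0],[0,0,0]]}' 
python3 - <<'E'
from m import *
snap('wrist','w1');snap('side','d1');s=sensors.observe();print(s['position'],s['ft_force'])
meas('d1')
a=.143;p=np.radians(np.arange(3.2,17,3.2));print(np.c_[a*np.sin(p),-a*(1-np.cos(p))].round(4))
c=ld('d1')['im'][165:285,265:430];w=ld('w1')['im'];cv2.imwrite('pics/v1.png',np.hstack([cv2.resize(c,(400,291)),cv2.resize(w,(388,291))]))
E
```

```text
time_s: 3.25
position: [0.4352, 0.0232, 0.0351]
tool_rot: [[-0.001, -0.624, -0.781], [0.0, -0.781, 0.624], [-1.0, 0.0, 0.001]]
ft_force: [0.1, -1.5, -0.1]
grip_width: 0.0303
[0.43568543 0.0230853  0.03609945] [-0.23990817  0.37499898  0.50520219]
d1 6 [ 0.547  -0.0666] knobs 6.6 rms 0.003
[[ 0.008  -0.0002]
 [ 0.0159 -0.0009]
 [ 0.0238 -0.002 ]
 [ 0.0317 -0.0036]
 [ 0.0394 -0.0055]]
```

View pics/v1.png

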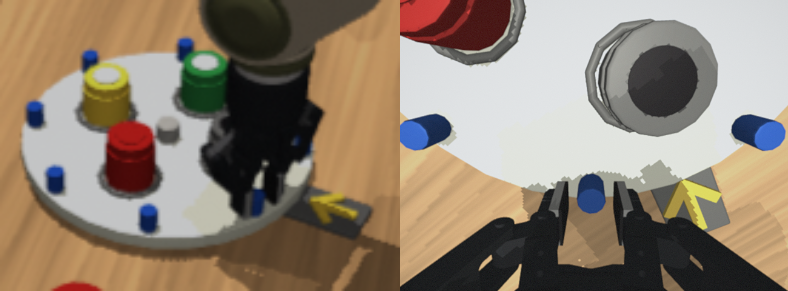

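The knob sits centred between the fingers (wrist crop, around (590,190)), and the fingers are clear of the grey canister. I'll push counter-clockwise.

```bash
python3 -m crank '{"hand":[165,165,165,165,165],"translation":[[0,0.008,-0.0002],[0,0.0159,-0.0009],[0,0.0238,-0.002],[0,0.0317,-0.0036],[0,0.0394,-0.0055]],"dr":[[-0.0559,0,0],[-0.1117,0,0],[-0.1676,0,0],[-0.2234,0,0],[-0.2793,0,0]]}'
python3 -m crank '{"hand":[165,165,165,165,165],"translation":[[0,0.008,-0.0002],[0,0.0159,-0.0009],[0,0.0238,-0.002],[0,0.0317,-0.0036],[0,0.0394,-0.0055]],"dr":[[-0.0559,0,0],[-0.1117,0,0],[-0.1676,0,0],[-0.2234,0,0],[-0.2793,0,0]]}'
python3 - <<'E'
from m import *
snap('wrist','w2');snap('scene','s2');snap('side','d2');meas('s2');meas('d2')
p=sensors.observe()['position'][:2]-[.5465,-.066];print(np.hypot(*p),np.degrees(np.arctan2(p[1],p[0])))
E
```

```text
time_s: 3.85
position: [0.4153, -0.0113, 0.0364]
tool_rot: [[0.002, -0.383, -0.924], [-0.001, -0.924, 0.383], [-1.0, -0.0, -0.002]]
ft_force: [0.2, 0.1, 0.8]
grip_width: 0.0301
time_s: 4.35
position: [0.4052, -0.0499, 0.0364]
tool_rot: [[0.002, -0.113, -0.994], [-0.001, -0.994, 0.113], [-1.0, 0.0, -0.002]]
ft_force: [0.4, -0.4, -0.6]
grip_width: 0.0301
s2 8 [ 0.5462 -0.0627] knobs 36.74 rms 0.0009
d2 6 [ 0.5467 -0.0641] knobs 36.97 rms 0.0005
0.14230381344389093 173.4729752733641
```

View pics/w2.png

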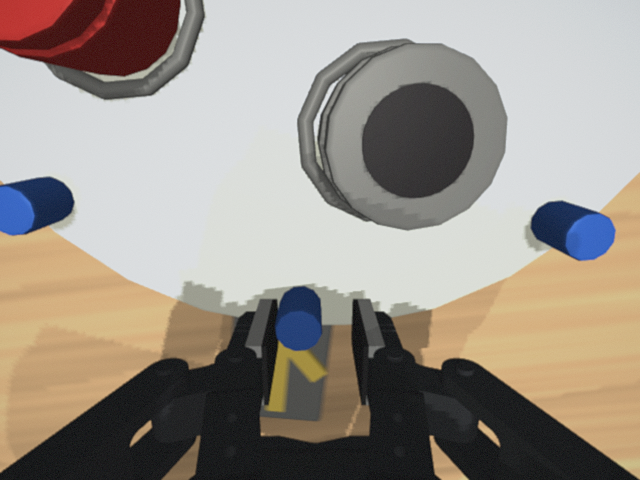

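The knob rests against the trailing finger at (300,318), and the disc has turned 30.4°. I'll make three more identical pushes and then check.

```bash
python3 -m crank '{"hand":[165,165,165,165,165],"translation":[[0,0.008,-0.0002],[0,0.0159,-0.0009],[0,0.0238,-0.002],[0,0.0317,-0.0036],[0,0.0394,-0.0055]],"dr":[[-0.0559,0,0],[-0.1117,0,0],[-0.1676,0,0],[-0.2234,0,0],[-0.2793,0,0]]}'|grep -E 'pos|ft'
python3 -m crank '{"hand":[165,165,165,165,165],"translation":[[0,0.008,-0.0002],[0,0.0159,-0.0009],[0,0.0238,-0.002],[0,0.0317,-0.0036],[0,0.0394,-0.0055]],"dr":[[-0.0559,0,0],[-0.1117,0,0],[-0.1676,0,0],[-0.2234,0,0],[-0.2793,0,0]]}'|grep -E 'pos|ft'
python3 -m crank '{"hand":[165,165,165,165,165],"translation":[[0,0.008,-0.0002],[0,0.0159,-0.0009],[0,0.0238,-0.002],[0,0.0317,-0.0036],[0,0.0394,-0.0055]],"dr":[[-0.0559,0,0],[-0.1117,0,0],[-0.1676,0,0],[-0.2234,0,0],[-0.2793,0,0]]}'|grep -E 'pos|ft'
python3 - <<'E'
from m import *
snap('scene','s3');snap('side','d3');snap('wrist','w3');meas('s3');meas('d3')
p=sensors.observe()['position'][:2]-[.5465,-.066];print(np.hypot(*p),np.degrees(np.arctan2(p[1],p[0])))
p=np.radians(np.arange(3,15.5,3));print(np.c_[p,.142*np.sin(p),-.142*(1-np.cos(p))].round(4))
E
```

```text
position: [0.4056, -0.0891, 0.0358]
ft_force: [0.4, 1.5, 1.3]
position: [0.4174, -0.127, 0.0357]
ft_force: [0.3, 0.9, -0.3]
position: [0.4392, -0.1602, 0.0357]
ft_force: [-1.1, 1.3, -0.4]
s3 7 [ 0.5463 -0.0627] knobs 38.27 rms 0.0009
d3 8 [ 0.5481 -0.0667] knobs 39.63 rms 0.0046
0.14271720754625306 -138.60988708383644
[[ 5.240e-02  7.400e-03 -2.000e-04]
 [ 1.047e-01  1.480e-02 -8.000e-04]
 [ 1.571e-01  2.220e-02 -1.700e-03]
 [ 2.094e-01  2.950e-02 -3.100e-03]
 [ 2.618e-01  3.680e-02 -4.800e-03]]
```

Rotation is now about 77°, with about 16.5° to go. I'll push 15° more, slowing down, then check against the arrow.

```bash
python3 -m crank '{"hand":[165,165,165,165,165],"translation":[[0,0.0074,-0.0002],[0,0.0148,-0.0008],[0,0.0222,-0.0017],[0,0.0295,-0.0031],[0,0.0368,-0.0048]],"dr":[[-0.0524,0,0],[-0.1047,0,0],[-0.1571,0,0],[-0.2094,0,0],[-0.2618,0,0]]}'|grep -E 'pos|ft'
python3 -m crank '{"hand":[165,165],"translation":[[0,0,0],[0,0,0]],"dr":[[0,0,0],[0,0,0]]}'
python3 - <<'E'
from m import *
snap('scene','s4');snap('side','d4');snap('wrist','w4');meas('s4');meas('d4')
a=ld('s4')['im'][205:325,235:385]; b=ld('d4')['im'][165:285,265:430];w=ld('w4')['im']
cv2.imwrite('pics/v4.png',np.hstack([cv2.resize(a,(375,300),interpolation=2),cv2.resize(b,(412,300),interpolation=2)]))
E
```

```text
position: [0.4668, -0.1844, 0.0355]
ft_force: [-0.0, -0.1, 0.6]
time_s: 6.85
position: [0.4668, -0.1844, 0.0354]
tool_rot: [[-0.0, 0.831, -0.556], [0.0, -0.556, -0.831], [-1.0, -0.0, -0.0]]
ft_force: [-0.8, 1.0, -0.9]
grip_width: 0.0301
s4 7 [ 0.5467 -0.0628] knobs 9.52 rms 0.0013
d4 8 [ 0.5474 -0.0649] knobs 9.58 rms 0.0018
```

View pics/v4.png

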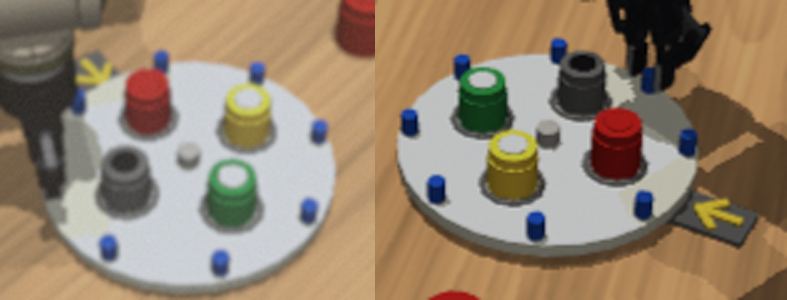

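The red pocket reads about 167.0°, against an arrow estimate of about 167.4°. I'll back the finger off the knob, lift, and take a closer look from above the front.

```bash
python3 -m crank '{"hand":[165,165,165,165,165],"translation":[[0,-0.0025,0],[0,-0.005,0],[0,-0.005,0],[-0.015,-0.005,0],[-0.04,-0.005,0]],"dr":[[0,0,0],[0,0,0],[0,0,0],[0,0,0],[0,0,0]]}'|grep -E 'pos|ft'
python3 -m crank '{"hand":[165,165,165,165,165],"translation":[[-0.04,0,0],[-0.08,0,0],[-0.12,0,0],[-0.16,0,0],[-0.18,0,0]],"dr":[[0.0,0,0],[0,0,0],[0.08,0,0],[0.2,0,0],[0.33,0,0]]}'|grep -E 'pos|rot'
python3 -m crank '{"hand":[165,165,165,165,165],"translation":[[0,-0.03,-0.01],[0,-0.06,-0.02],[0,-0.09,-0.02],[0,-0.12,-0.03],[0,-0.145,-0.04]],"dr":[[0.12,0,0],[0.24,0,0],[0.37,0,0],[0.5,0,0],[0.62,0,0]]}'|grep -E 'pos|rot'
python3 - <<'E'
from h import *
s=sensors.observe();T=np.array([.41,-.03,.26]);print(s['tool_rot'].T@(T-s['position']),np.degrees(np.arctan2(s['tool_rot'][1,2],s['tool_rot'][0,2])))
E
```

```text
position: [0.4621, -0.1817, 0.0748]
ft_force: [-0.2, -0.6, -0.0]
position: [0.4633, -0.1824, 0.2588]
tool_rot: [[0.004, 0.604, -0.797], [-0.003, -0.797, -0.604], [-1.0, 0.005, -0.002]]
position: [0.4055, -0.0414, 0.2554]
tool_rot: [[0.0, 0.027, -1.0], [0.0, -1.0, -0.027], [-1.0, -0.0, -0.0]]
[-0.00462267 -0.01131162 -0.00483605] -178.428985863859
```

```bash
python3 -m crank '{"hand":[165,165,165,165],"translation":[[-0.02,-0.005,-0.02],[-0.04,-0.01,-0.04],[-0.04,-0.01,-0.04],[-0.04,-0.01,-0.04]],"dr":[[0.1,0,0],[0.2,0,0],[0.24,0,0],[0.24,0,0]]}'|grep -E 'pos'
python3 - <<'E'
from m import *
snap('wrist','w5');snap('scene','s5');snap('side','d5')
for f in('s5','d5','w5'):meas(f)
cv2.imwrite('pics/w5b.png',cv2.resize(ld('w5')['im'],(800,600),interpolation=2))
E
```

```text
position: [0.4463, -0.0311, 0.2954]
s5 8 [ 0.546  -0.0628] knobs 9.29 rms 0.0013
d5 8 [ 0.5473 -0.065 ] knobs 9.37 rms 0.0016
w5 6 [ 0.5452 -0.0672] knobs 9.57 rms 0.0012
```

View pics/w5b.png

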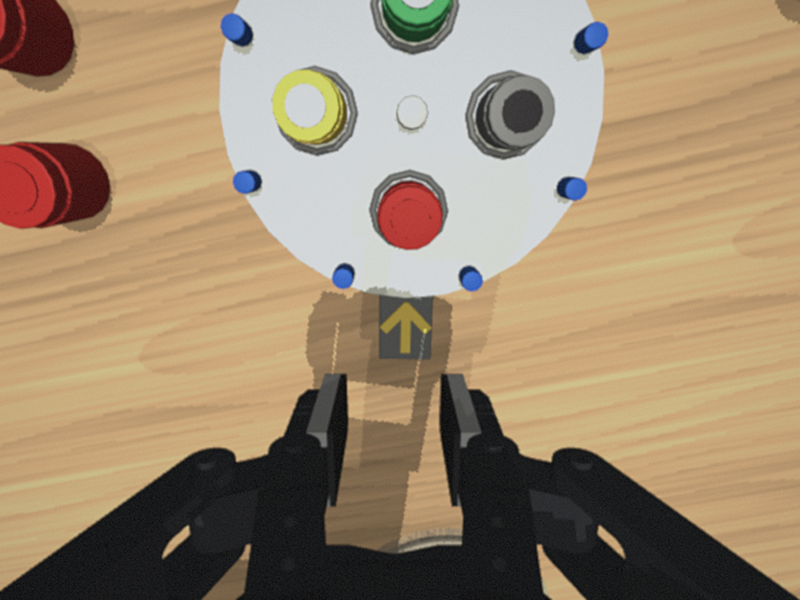

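Seen from above the front, the red lid is at (410,215). The arrow tip is at (405,304) with its tail at (405,352), and the tongue end corners are at (380,358) and (431,359). The two front knobs, at (343,275) and (471,279), straddle the arrow almost evenly. I'll compute the residual.

```bash
python3 - <<'E'
from m import *
c,h,pol=meas('w5')
for n,p,z in(('tip',(405,304),.012),('tail',(405,352),.012),('cornL',(380,358),.012),('cornR',(431,359),.012),('edgeL',(380,310),.012),('edgeR',(431,310),.012),('kL',(343,272),.052),('kR',(471,279),.052),('red',(410,215),.086)):print(n,pol(np.array(p)*.8,z))
E
```

```text
w5 6 [ 0.5452 -0.0672] knobs 9.57 rms 0.0012
tip (np.float64(0.1624), np.float64(167.09))
tail (np.float64(0.2102), np.float64(167.45))
cornL (np.float64(0.218), np.float64(161.2))
cornR (np.float64(0.2185), np.float64(174.01))
edgeL (np.float64(0.1702), np.float64(159.35))
edgeR (np.float64(0.1695), np.float64(175.29))
kL (np.float64(0.1341), np.float64(143.98))
kR (np.float64(0.1375), np.float64(-170.57))
red (np.float64(0.0719), np.float64(166.61))
```

The front is at about 167.4°, the red pocket at about 167.0° and the red lid at 166.6°. That is within 1°, and the arm is clear, so I'm handing in.

```bash
python3 -c "
from h import *
env.close_job();print(sensors.observe()['time_s'])"
```

```text
the job is handed in; nothing more can be done
the job is handed in; nothing more can be done
```

The red canister now stands in front of the yellow arrow, and the job is handed in. I set the part-closed fingertips either side of one rim knob and pushed the carousel about 93° counter-clockwise. Then I eased off the knob and lifted clear.

- **Alignment:** in the last wrist picture the arrow and tongue point to about 167.4° (single points gave 167.1–167.6°). The red pocket is at about 167.0° and the red lid at about 166.6°, so it is within 1°.
- **Canisters:** all four still stand in their pockets. The fingers stayed clear of them in every picture I checked.
- **Forces:** the readings I took stayed under about 2.5 N.
- **Time:** about 9 s of the 64 s allowed.
- **Disagreement between cameras:** the first long-range estimates of the arrow direction differed by about 4° (168.9° from the scene camera, 164.7° from the side camera). The two close wrist views agreed with each other to within about 0.5°, so I relied on those.
- **Not checked:** I did not measure the glass cup, bottle and spoon again afterwards. The fingertips worked only at the near rim of the carousel, well away from them.

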